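Load a bottle crate up the ramp of a bench shaker and trap it behind the lip

ROBOT

A 6-joint arm with a two-finger parallel gripper is mounted at the origin on the work surface; the furniture and walls round the work are solid. World frame = base frame: x ahead of the robot, y to its left, z up, the work surface at z = 0. Lengths are in m, angles in rad, forces in N, time in s.
With the tool pointing down it reaches from about 0.375 to 0.9 m from the base axis. Payload 3.1 kg.
Tool frame: the origin (TCP) lies where the fingers leave the gripper's body, on its centre line; the fingertips stand 73 mm ahead of it and the grasp point (between the pads) lies 54 mm ahead of it; z points along the fingers, y is the line along which they close (so a half turn about z gives the same grasp; the last joint's range is limited). The gripper opens to 85 mm and grips with 20 to 120 N. Pads are 22 mm wide; open, the fingers measure 114 mm over their backs; the gripper's body (76 mm by 85 mm) begins 54 mm behind the grasp point. The pads swing forward as they close: fully open they stand 13 mm farther back than shut.
Start: joints at [1.141, 0.527, 1.433, -0, 1.181, -0.178], TCP at [0.156, 0.605, 0.304] pointing down, gripper open.
Joint ranges: [-3.08, 3.08], [-0.75, 2.2], [0.22, 2.44], [-1.43, 4.57], [0, 2.65], [-2.85, 2.85]. Speed limits (rad/s): [2.79, 2.79, 3.14, 3.14, 3.14, 3.14].

INTERFACE

Orientations are given as a unit quaternion [x, y, z, w].
In Python, from station import manip gives the robot as it stands.
- The arm moves only by the shell command python3 -m crank 'ROWS' [FORCE]. ROWS is JSON, a list of rows, each an object with "dp": the shift along the tool's x, y, z normalised to -1 to 1, where 1 is 50 cm, a list of three; "delta_rot": the turn, a rotation vector about the tool's x, y, z normalised to -1 to 1, where 1 is 2 pi rad, a list of three; "fingers": the opening, from -1 (shut) to 1 (fully open). A call has 1 to 12 rows; each row shifts and turns the commanded pose from where the row before left it, along the tool's axes as they then stand; what a row does not reach is not made up. A row lasts 1/12 s, in which the tool goes at most 41.7 mm and 7.16 degrees, less where a joint would pass 70% of its speed; a pose out of reach is approached as far as the arm can. A call with a number of a shift or a turn outside -1 to 1 is refused whole. A call with a gripper value outside its range is refused whole. The fingers move at their own pace and stop on an object; FORCE is the grip in N (left out, the last holds). Time passes only in rows, so rows that do not move let the fingers close. It gives the time, the measured TCP pose, the force, the opening and the grip force at its end, in the units of the state.
- manip.sense(): the state, without advancing time (a new reading comes with each control period).
- manip.snapshot(name): name is "side" or "top"; returns (picture, depth): 480x640x3 uint8, red, green, blue; 480x640 float32, m along the optical axis (not along the pixel's ray), 0 where there is no reading.
- manip.camera_model(name): a dict with "fx", "fy", "cx", "cy" (pixels), "origin" and "attitude" of the camera in the world. Camera axes: x right, y up, looking along -z (the intrinsics and any distortion apply to the point x, -y, -z); pixel columns grow to the right and rows downward; lengths in m; the calibration is good to about 2 mm. A picture is of the moment at which its call begins. camera_model takes no time and is no camera call.
- manip.sign_off(): hands the job in; it is judged then, once.
The state is a dict: "t": time; "q": joint angles; "qd": joint speeds; "tau": joint torques, N m; "tcp_pos": TCP position; "tool_rot": TCP orientation; "force": force on the tool from outside, world axes, zero at the start; "ft_torque": the same for the moment, N m; "finger_gap": opening from 0.0 (shut) to 1.0 (fully open); "gripper_force": force on a finger pad.
Only numpy, scipy, OpenCV 4.12 (cv2) and the standard library are available. Lean on these libraries where they do the work, as an engineer would, in place of code of your own. Each camera call takes 0.05 s, during which the arm holds its last target. There are 200 camera calls.

TASK

Load the small grey crate with its four sample bottles onto the bench shaker: slide it square to the foot of the loading ramp, push it up the ramp without lifting it, and press it gently (never harder than about 25 N) against the sprung clamp bar until its rear edge drops behind the platform's lip, so that the bar holds it there flat and snug. The bottles must stay standing in the crate, and the other things on the bench stay where they are.

Things in the scene. Friction and masses are not known exactly. Their poses are not given: they have to be found in the camera images.
- shaker: fixed white bench shaker, 124 mm wide, 56 mm tall at the control head behind, with a bare steel platform and a steel loading ramp at its front. Origin: on the bench, centre line, under the inner (far) face of the lip; +x is the loading direction up the ramp, z up. Steel side flanges stand 90 mm apart (y = +-45 mm) along ramp and platform, 12 mm above the ramp, 16 mm above the platform floor
- ramp_foot (a point): middle of the ramp's foot, at bench level, 96 mm before the shaker's origin. The ramp (18 degrees) rises straight from here to the lip. Two 20 mm tall sheet wings funnel into it: 90 mm apart where they meet the flanges (24 mm up-ramp of this point), 130 mm apart at their outer ends (22 mm before it)
- lip_edge (a point): middle of the lip's inner (far) top edge, 30 mm above the bench. The lip's top is flat for 6 mm before this point, where the ramp ends; behind it the platform floor lies 8 mm lower, 22 mm above the bench
- pocket (a point): where the middle of the crate's underside lies when the crate is trapped: on the platform floor, 42 mm behind the lip's inner face, axes as the shaker's
- clamp: aluminium clamp carriage at the platform's far end, 86 mm wide, 28 mm tall, held by two thumb screws, not to be moved; its setting along the platform differs by up to 1.5 mm either way. Origin: middle of its front face's foot; x as the shaker's
- bar_face (a point): middle of the clamp bar's front face (78 mm wide, 18 mm tall, from 5 to 23 mm above the platform floor). At rest it is 77.5 to 80.5 mm behind the lip's inner face, so the 84 mm crate pushes it in 3.5 to 6.5 mm when trapped
- clamp_bar (a joint): travel (m) of the sprung clamp bar: 0 = out at rest, grows as it is pushed along the shaker's +x to a hard stop at 0.009. Spring force 5 N at rest, about 10 N at the stop. With the bar at its stop the crate is only 2.5 to 5.5 mm beyond its trapped place; there the force shoots up
- crate: grey plastic crate, 84 x 84 mm, 36 mm tall, four cells, walls 3.5 mm, no handle; with bottles 0.5 to 0.7 kg, slippery (friction 0.3 to 0.4): let go on the ramp it may slide back. Origin: centre of the underside; x about along the shaker's +x (within 0.2 rad), so its rear wall is -x. Starts on the bench before the ramp, 5 to 45 mm to the -y side of its centre line. Push it low on its walls; at the rim it may rear up
- crate_rear (a point): middle of the crate's lower rear edge. Past the lip the crate tips nose-down by up to 11 degrees, its underside sliding over the lip, until this edge passes lip_edge and drops 8 mm. The push (10 to 16 N by then) sags by 1 to 2 N and the 3 to 5 N that friction loads on the pressing fingers goes. If the fingers hold the edge up, ease them down
- sample0: brown sample bottle with a black cap, 35 mm diameter, 78 mm tall, standing loose in a cell of the crate (cell centres 20 mm from the crate's middle in x and y, cell floor 4 mm above the underside). It tilts back with the crate on the ramp, toward the pushing gripper's body. Origin: centre of its underside
- sample1: brown sample bottle with a black cap, 35 mm diameter, 78 mm tall, standing loose in a cell of the crate (cell centres 20 mm from the crate's middle in x and y, cell floor 4 mm above the underside). It tilts back with the crate on the ramp, toward the pushing gripper's body. Origin: centre of its underside
- sample2: brown sample bottle with a black cap, 35 mm diameter, 78 mm tall, standing loose in a cell of the crate (cell centres 20 mm from the crate's middle in x and y, cell floor 4 mm above the underside). It tilts back with the crate on the ramp, toward the pushing gripper's body. Origin: centre of its underside
- sample3: brown sample bottle with a black cap, 35 mm diameter, 78 mm tall, standing loose in a cell of the crate (cell centres 20 mm from the crate's middle in x and y, cell floor 4 mm above the underside). It tilts back with the crate on the ramp, toward the pushing gripper's body. Origin: centre of its underside
- bottle_p3: bystander: ochre bottle with a white cap, 60 mm diameter, 117 mm tall; origin centre of the underside
- cylinder_glass2: bystander: glass measuring cylinder, about 50 mm foot, 215 mm tall; origin centre of the underside
- wash_bottle: bystander: wash bottle with red cap, 67 mm body, 212 mm tall; origin on the underside

How it is judged:
By the outcome, as a careful person would: the job done as asked, in the order asked, and still so for the second after the job is handed in, with the robot touching nothing.
It also fails if it takes over 67 s, if anything falls off the work surface, if the arm or the gripper's body presses on something with over 40 N, if the wrist force passes 120 N, or if a joint passes its speed limit or range.

## Working session

There is one attempt and no reset: what is moved stays moved. The work goes in short steps, Python scripts to look and compute and a shell command to move; the robot and the scene stay as the last step left them, time stands still between calls to the robot, and variables do not carry over. Pictures are saved under pics/ and viewed, at most 10 in all, crops included, and the job is handed in when it is done.

```bash
ls; mkdir -p pics
python3 - <<'E'
from station import manip
import cv2,numpy as np
for n in("side","top"):
    p,d=manip.snapshot(n); cv2.imwrite(f"pics/{n}0.png",p[:,:,::-1]); np.savez(f"/tmp/{n}0.npz",p=p,d=d)
    print(n,manip.camera_model(n), (d>0).mean())
print(manip.sense())
E
```

```text
pics
side {'fx': 569.0105930376238, 'fy': 569.0105930376238, 'cx': 315.37908652238684, 'cy': 241.07201506445494, 'origin': array([0.24852615, 0.4394243 , 0.67200135]), 'attitude': array([-0.06812292,  0.4676129 ,  0.87313535, -0.11971678])} 0.9925618489583333
top {'fx': 546.9727448969846, 'fy': 546.9727448969846, 'cx': 318.09770756620173, 'cy': 241.84703338491755, 'origin': array([ 0.32247475, -0.45534165,  0.94715778]), 'attitude': array([ 0.08022629, -0.07262764, -0.68684019,  0.71870684])} 0.9959440104166667
{'t': 0.1, 'q': array([ 1.14049326e+00,  5.28357999e-01,  1.43374898e+00,  1.20113292e-05,
        1.18142170e+00, -1.78483281e-01]), 'qd': array([-0.00043673, -0.00077612, -0.0041997 ,  0.00023702, -0.00040139,
       -0.00044203]), 'tau': array([ 4.84706088e-04, -4.43304455e+01, -1.78587270e+01, -1.72391369e-04,
        3.88439919e-03, -3.65024235e-06]), 'tcp_pos': array([0.15547793, 0.60484052, 0.3030487 ]), 'tool_rot': array([ 1.25579681e-01,  9.92083064e-01, -9.21848801e-04, -2.95426215e-04]), 'force': array([ 0.4783262 , -0.02905598, -0.11876734]), 'ft_torque': array([ 0.00708386,  0.03577229, -0.00616311]), 'gripper_force': 0.0, 'finger_gap': 0.9965562791891466}
```

View pics/top0.png

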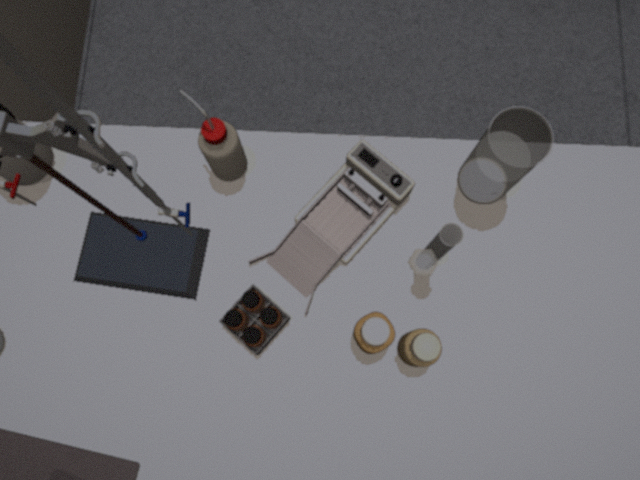

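View pics/side0.png

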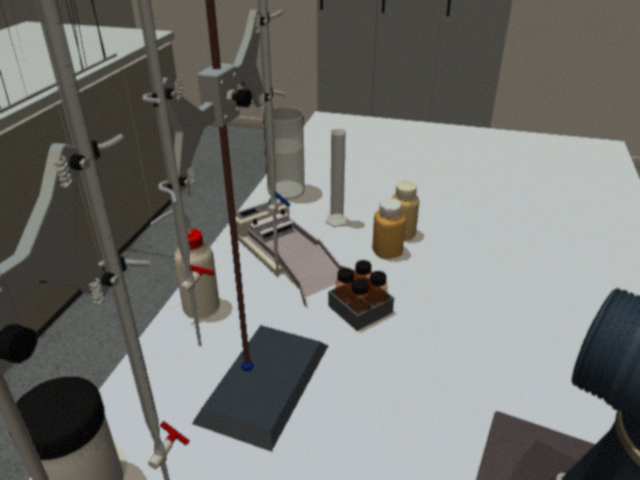

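The top view (image up = world +x, right = −y) shows the crate at about (255,320), the ramp foot at about (285,275), and the shaker head at (380,170). A retort stand with burettes stands at (140,240). The side view has the crate at (360,300) and the ramp at (305,265), with the stand's rods between camera and shaker.

```bash
cat > h.py <<'E'
import numpy as np,cv2
from scipy.spatial.transform import Rotation as R
from station import manip
def cam(n):
    m=manip.camera_model(n); return m,R.from_quat(m['attitude']).as_matrix(),np.array(m['origin'])
def cloud(n,d):
    m,A,o=cam(n); v,u=np.mgrid[0:480,0:640]
    P=np.stack([(u-m['cx'])/m['fx']*d,-(v-m['cy'])/m['fy']*d,-d],-1)
    return P@A.T+o
def ray(n,u,v,z):
    m,A,o=cam(n); r=A@np.array([(u-m['cx'])/m['fx'],-(v-m['cy'])/m['fy'],-1]); return o+r*(z-o[2])/r[2]
def proj(n,p):
    m,A,o=cam(n); c=A.T@(np.asarray(p)-o); return np.array([m['cx']-m['fx']*c[0]/c[2],m['cy']+m['fy']*c[1]/c[2]])
E
python3 - <<'E'
from h import *
for n in("top","side"):
    z=np.load(f"/tmp/{n}0.npz"); C=cloud(n,z['d']); ok=z['d']>0
    np.save(f"/tmp/{n}C.npy",C)
    X,Y,Z=C[...,0],C[...,1],C[...,2]
    print(n,'table z',np.median(Z[(abs(Z)<.02)&ok]))
    # cells of 5cm: max z
    print("max z (cm) in 5cm cells, rows x .0...0.9, cols y .3..-.9")
    for xi in np.arange(.0,.9,.05):
        print(f"{xi:.2f}",*["%3d"%(100*Z[s].max()) if (s:=(ok&(X>=xi)&(X<xi+.05)&(Y<=yi)&(Y>yi-.05))).sum()>2 else "  ." for yi in np.arange(.3,-.9,-.05)])
# crate & shaker from top heightmap
z=np.load("/tmp/top0.npz");C=np.load("/tmp/topC.npy")
hm=np.clip((C[...,2]+.01)*1500,0,255).astype(np.uint8)
crop=np.hstack([cv2.resize(z['p'][130:370,190:430,::-1],None,fx=1.66,fy=1.66,interpolation=cv2.INTER_CUBIC),cv2.cvtColor(cv2.resize(hm[130:370,190:430],None,fx=1.66,fy=1.66,interpolation=cv2.INTER_NEAREST),cv2.COLOR_GRAY2BGR)])
crop=cv2.convertScaleAbs(crop,alpha=1.3);cv2.imwrite("pics/crop.png",crop);print(crop.shape)
E
```

```text
top table z 0.0008633844586820594
max z (cm) in 5cm cells, rows x .0...0.9, cols y .3..-.9
0.00   .   .   .   .   .   .   .   .   .   .   .   .   .   .   .   .   .   .   .   .   .   .   .   .
0.05   .   .   .   .   .   .   .   .   .   .   .   .   .   .   .   .   .   .   .   .   .   .   .   .
0.10   .   .   .   .   0   0   1   1   0   0   0   0   0   0   0   0   0   0   0   0   0   .   .   .
0.15   .   .   .   .   0   1   0   1   0   0   0   0   0   0   0   0   0   0   0   0   0   0   0   0
0.20   .   .   .   .   0   0   0   0   0   0   0   0   0   0   0   0   0   0   0   0   0   0   0   0
0.25   .   .   .   .   0   0   0   0   0   0   0   0   0   0   0   0   0   0   0   0   0   0   0   0
0.30   .   .   .   .   1   0   0   0   0   0   0   0   8   8   0   0   9  12  12   0   0   0   0   0
0.35   .   .   .   0   0   0   0   0   0   0   0   8   8   8   0   0  12  12  12   0   0   0   0   0
0.40   .   .   .   0   0   0   2   2   2   2   2   3   8   8   2   0   9   0   0   0   0   0   0   0
0.45   .   .   .   0   0   0   2   2  45   2  51  52   2   1   2   4   0   0  21   0   0   0   0   0
[... 2033 characters left out ...]
   0   0   2   2   2   0   0   0   0   3   4   4   5   4   0   0   0   0   0   0
0.60   .   .   .  15  15   0   0   0   0   0  12  13   0   0   3   6   6   6   0  20  20  20   0   0
0.65   .   .   .  15  15   0   0   0   0   0  21  21   0   0   0   6   6   5   .  20  19  20   .   0
0.70   .   .   .  15  15   .   0   0   0   0  20   0   0   .   0   0   5   .   0   0  19   0   .   .
0.75   .   .   .   .   .   .   .   .   .   .   .   .   .   .   .   .   .   .   .   .   .   .   .   .
0.80   .   .   .   .   .   .   .   .   .   .   .   .   .   .   .   .   .   .   .   .   .   .   .   .
0.85   .   .   .   .   .   .   .   .   .   .   .   .   .   .   .   .   .   .   .   .   .   .   .   .
(398, 796, 3)
```

View pics/crop.png

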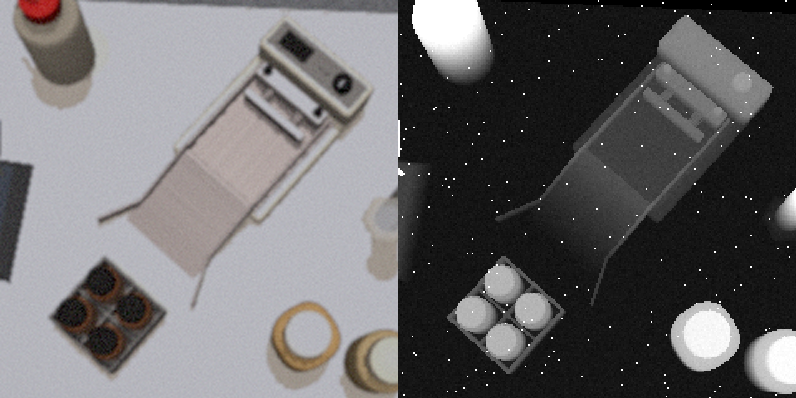

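The crop shows the crate rim at about (50–165, 258–372), nearly square to the ramp (foot edge about (125,215)–(200,275)) and slightly to its −y side. The lip line is near (190,150)–(250,200). Next I'll measure precisely from depth.

Run:
```python
from h import *
C=np.load("/tmp/topC.npy");z=np.load("/tmp/top0.npz");p=z['p'].astype(int)
P=C.reshape(-1,3);z0=np.median(P[(abs(P[:,2])<.01)&(P[:,0]>.2)&(P[:,0]<.6)&(P[:,1]<-.4),2]); print('z0',z0)
# crate rim
a=ray("top",190+108/1.66,130+315/1.66,.036)
m=(np.hypot(P[:,0]-a[0],P[:,1]-a[1])<.075)&(P[:,2]>.028)&(P[:,2]<.044)
Q=P[m]; r=cv2.minAreaRect((Q[:,:2]*1000).astype(np.float32)); print('rim rect mm',r)
m2=(np.hypot(P[:,0]-a[0],P[:,1]-a[1])<.075)&(P[:,2]>.012)&(P[:,2]<.1)
# colour-based: grey crate/dark pixels, contour on top image hull
g=(P[:,2]>.006).reshape(480,640).astype(np.uint8); g=cv2.medianBlur(g,3)
cs=cv2.findContours(g,cv2.RETR_EXTERNAL,cv2.CHAIN_APPROX_NONE)[0]
c=[k for k in cs if cv2.pointPolygonTest(k,(255,320),False)>0][0]
W=np.array([ray("top",u,v,.036)[:2]*1000 for u,v in c[:,0,:]],np.float32); print('contour rect@36',cv2.minAreaRect(W))
# ramp plane
f=ray("top",190+162/1.66,130+235/1.66,.01); l=ray("top",190+215/1.66,130+180/1.66,.03)
print('foot,lip guess',f,l); th=np.arctan2(*(l-f)[1::-1]); 
for it in range(6):
    e=np.array([np.cos(th),np.sin(th)]);n=np.array([-e[1],e[0]])
    o=l[:2] if it==0 else org
    s=(P[:,:2]-o)@e;w=(P[:,:2]-o)@n
    lo,hi=(-.07,-.02) if it==0 else (-.085,-.015)
    k=(s>lo)&(s<hi)&(abs(w)<.033)&(P[:,2]>.0)&(P[:,2]<.035)
    X=np.c_[s[k],w[k],np.ones(k.sum())];co,_,_,_=np.linalg.lstsq(X,P[k,2],rcond=None)
    res=P[k,2]-X@co; 
    # level: z = tan18*(s+.096) -> origin shift
    th+=np.arctan2(co[1],co[0]); d=(co[2]-z0)/np.tan(np.radians(18))-.096
    org=o-e*d if it else o-e*d
    # lateral from body/flange: points z .03-.045 on platform s in .01...07 
    s=(P[:,:2]-org)@e;w=(P[:,:2]-org)@n
    k=(s>.005)&(s<.07)&(abs(w)<.06)&(P[:,2]>.031)&(P[:,2]<.046)
    wl,wr=np.median(w[k&(w>0)]),np.median(w[k&(w<0)]); org=org+n*(wl+wr)/2
    print(np.degrees(th),org,np.degrees(np.arctan(np.hypot(co[0],co[1]))),res.std(),wl,wr)
# lines of both flanges for yaw
s=(P[:,:2]-org)@e;w=(P[:,:2]-org)@n
for sg in(1,-1):
    k=(s>-.06)&(s<.075)&(abs(w*sg-.045)<.007)&(P[:,2]>np.clip(.022+.011,0,1)-np.clip(-s,0,1)*.33)&(P[:,2]<.046)
    print('flange',sg,np.polyfit(s[k],w[k],1),k.sum())
k=(s>.1)&(s<.16)&(abs(w)<.08)&(P[:,2]>.05)&(P[:,2]<.062); print('head rect',cv2.minAreaRect((np.c_[s,w][k]*1000).astype(np.float32)))
# profile along s
for b in np.arange(-.11,.10,.006):
    k=(s>b)&(s<b+.006)&(abs(w)<.03);print("%.0f:%.1f"%(b*1e3+3,1e3*np.median(P[k,2])),end=' ')
print()
R_=P[(P[:,2]>.03)&(P[:,0]<.6)&(P[:,1]>-.24)]
S=np.load("/tmp/sideC.npy").reshape(-1,3);S=S[(S[:,2]>.03)&(S[:,1]>-.25)&(S[:,1]<.45)&(S[:,0]>.2)]
for N,A in(("top",R_),("side",S)):
    for y in np.arange(-.25,.45,.05):
        B=A[(A[:,1]>=y)&(A[:,1]<y+.05)&(A[:,0]>.2)]
        if len(B)>5: print(N,"y%.2f"%y,"xmin",np.percentile(B[:,0],2).round(3),"zrange",B[:,2].min().round(2),B[:,2].max().round(2),len(B))
```

```text
z0 0.0008960275492808645
rim rect mm ((388.5700378417969, -340.8775329589844), (84.85838317871094, 84.22413635253906), 51.16179275512695)
contour rect@36 ((387.6758117675781, -342.0819396972656), (87.12059783935547, 83.99494934082031), 51.35356140136719)
foot,lip guess [ 0.47332919 -0.38998734  0.01      ] [ 0.53013055 -0.44290022  0.03      ]
-39.9374918192953 [ 0.53637414 -0.44532818] 18.26479459534106 0.0017419772994233082 0.049026653752337286 -0.04406829414377789
-39.444658838120766 [ 0.53480023 -0.44674087] 18.280901355520225 0.0017217578552815318 0.04419223013471103 -0.04837932469890333
-39.24695044817293 [ 0.53463471 -0.44709015] 18.250691514964313 0.0017228967230771138 0.04591931527952035 -0.046669077249996915
-39.22596824354222 [ 0.53457097 -0.44719713] 18.24527419867618 0.001722284501807595 0.046134318782106026 -0.04638066851552186
-39.17593342671646 [ 0.53450191 -0.44717362] 18.260761403662016 0.0017192570896472188 0.04624579242486271 -0.04629673234634156
-39.196283009391195 [ 0.53447296 -0.44718702] 18.2653863321612 0.0017187509066524905 0.04624046282805555 -0.04629780966
[... 531 characters left out ...]
0
top y-0.20 xmin 0.509 zrange 0.43 0.5 1468
top y-0.15 xmin 0.508 zrange 0.03 0.48 1257
top y-0.10 xmin 0.514 zrange 0.27 0.28 57
top y-0.05 xmin 0.513 zrange 0.17 0.28 306
side y-0.25 xmin 0.504 zrange 0.03 0.54 3995
side y-0.20 xmin 0.512 zrange 0.43 0.5 615
side y-0.15 xmin 0.49 zrange 0.03 0.56 4591
side y-0.10 xmin 0.524 zrange 0.4 0.5 1092
side y-0.05 xmin 0.522 zrange 0.17 0.58 5502
side y-0.00 xmin 0.519 zrange 0.39 0.5 52
side y0.05 xmin 0.611 zrange 0.03 0.16 2876
side y0.10 xmin 0.474 zrange 0.04 0.61 6236
side y0.15 xmin 0.482 zrange 0.16 0.61 13488
side y0.20 xmin 0.485 zrange 0.44 0.49 3247
side y0.25 xmin 0.463 zrange 0.31 0.48 3225
side y0.40 xmin 0.249 zrange 0.67 0.67 2285
```

```bash
python3 -m crank '[{"dp":[0,-0.07,0],"delta_rot":[0,0,0],"fingers":0},{"dp":[0,-0.075,0],"delta_rot":[0,0,0],"fingers":0},{"dp":[0,-0.075,0],"delta_rot":[0,0,0],"fingers":0},{"dp":[0,-0.075,0],"delta_rot":[0,0,0],"fingers":0},{"dp":[0,-0.075,0],"delta_rot":[0,0,0],"fingers":0},{"dp":[0,-0.07,0],"delta_rot":[0,0,0],"fingers":0},{"dp":[0,0,0],"delta_rot":[0,0,0],"fingers":0},{"dp":[0,0,0],"delta_rot":[0,0,0],"fingers":0}]'; python3 -c "
from station import manip
print(manip.sense()['q'])"
```

```text
t: 0.77
tcp_pos: [0.0999, 0.3902, 0.3038]
tool_rot: [0.126, 0.992, -0.001, -0.0]
force: [0.4, 0.9, -0.5]
finger_gap: 0.5
gripper_force: 0.0
[ 1.04100131e+00  2.28634840e-01  1.95653470e+00  4.35123193e-05
  9.58089034e-01 -2.77441493e-01]
```

```bash
python3 -m crank '[{"dp":[-0.0784,-0.0038,0],"delta_rot":[0,0,0.0155],"fingers":0},{"dp":[-0.0784,-0.0038,0],"delta_rot":[0,0,0.0155],"fingers":0},{"dp":[-0.0784,-0.0038,0],"delta_rot":[0,0,0.0155],"fingers":0},{"dp":[-0.0784,-0.0038,0],"delta_rot":[0,0,0.0155],"fingers":0},{"dp":[-0.0784,-0.0038,0],"delta_rot":[0,0,0.0155],"fingers":0},{"dp":[-0.0784,-0.0038,0],"delta_rot":[0,0,0.0155],"fingers":0},{"dp":[-0.0784,-0.0038,0],"delta_rot":[0,0,0.0155],"fingers":0}]' && python3 -m crank '[{"dp":[-0.0784,-0.0038,0],"delta_rot":[0,0,0.0155],"fingers":0},{"dp":[-0.0784,-0.0038,0],"delta_rot":[0,0,0.0155],"fingers":0},{"dp":[-0.0784,-0.0038,0],"delta_rot":[0,0,0.0155],"fingers":0},{"dp":[-0.0784,-0.0038,0],"delta_rot":[0,0,0.0155],"fingers":0},{"dp":[-0.0784,-0.0038,0],"delta_rot":[0,0,0.0155],"fingers":0},{"dp":[-0.0784,-0.0038,0],"delta_rot":[0,0,0.0155],"fingers":0},{"dp":[-0.0784,-0.0038,0],"delta_rot":[0,0,0.0155],"fingers":0}]'  && python3 -m crank '[{"dp":[-0.0784,-0.0038,0],"delta_rot":[0,0,0.0155],"fingers":0},{"dp":[-0.0784,-0.0038,0],"delta_rot":[0,0,0.0155],"fingers":0},{"dp":[-0.0784,-0.0038,0],"delta_rot":[0,0,0.0155],"fingers":0},{"dp":[-0.0784,-0.0038,0],"delta_rot":[0,0,0.0155],"fingers":0},{"dp":[-0.0784,-0.0038,0],"delta_rot":[0,0,0.0155],"fingers":0},{"dp":[-0.0784,-0.0038,0],"delta_rot":[0,0,0.0155],"fingers":0},{"dp":[-0.0784,-0.0038,0],"delta_rot":[0,0,0.0155],"fingers":0},{"dp":[0,0,0],"delta_rot":[0,0,0],"fingers":0}]'
```

```text
t: 1.35
tcp_pos: [0.3282, 0.2414, 0.3042]
tool_rot: [0.452, 0.892, 0.001, 0.001]
force: [1.1, 0.0, -0.9]
finger_gap: 0.499
gripper_force: 0.0
t: 1.93
tcp_pos: [0.406, -0.0187, 0.3042]
tool_rot: [0.724, 0.689, 0.001, 0.002]
force: [0.1, -0.8, -0.3]
finger_gap: 0.496
gripper_force: 0.0
t: 2.6
tcp_pos: [0.3005, -0.2735, 0.3044]
tool_rot: [0.914, 0.405, -0.001, 0.003]
force: [0.6, -0.4, -0.3]
finger_gap: 0.495
gripper_force: 0.0
```

```bash
cat > st.py <<'E'
from h import *
TH=np.radians(-39.2); E=np.array([np.cos(TH),np.sin(TH)]);N=np.array([-E[1],E[0]]);ORG=np.array([.5345,-.4472])
def sh(p): d=np.asarray(p)[:2]-ORG; return np.array([d@E,d@N,p[2]])*1e3
def show():
    s=manip.sense(); M=R.from_quat(s['tool_rot']).as_matrix(); p=s['tcp_pos']
    x=M[:,0];z=M[:,2];F=s['force']
    c=lambda fx: sh(p+M@np.array([fx,0,.073])).round(1)
    print('t %.2f'%s['t'],'tcp s,w,z',sh(p).round(1),'tilt %.1f'%np.degrees(np.arctan2(x[2],np.hypot(x[0],x[1]))),'yawerr %.2f'%(np.degrees(np.arctan2(x[1],x[0])-TH)),'roll %.2f'%np.degrees(M[2,1]),'\n tip front',c(.011),'rear',c(-.011),'F s,w,z',np.round([F[:2]@E,F[:2]@N,F[2]],1),'q',s['q'].round(2))
if __name__=="__main__": show()
E
python3 -m crank '[{"dp":[0,0,0],"delta_rot":[0,0,0.0186],"fingers":0},{"dp":[0,0,0],"delta_rot":[0,0,0.0186],"fingers":0},{"dp":[0,0,0],"delta_rot":[0,0,0.0186],"fingers":0},{"dp":[0,0,0],"delta_rot":[0,0,0.0186],"fingers":0},{"dp":[0,0,0],"delta_rot":[0,0,0.0186],"fingers":0},{"dp":[0,0,0],"delta_rot":[0,0,0.0186],"fingers":0},{"dp":[0,0,0],"delta_rot":[0,0,0.0186],"fingers":0},{"dp":[0,0,0],"delta_rot":[0,0,0.0186],"fingers":0},{"dp":[0,0,0],"delta_rot":[0,0,0.0186],"fingers":0},{"dp":[0,0,0],"delta_rot":[0,0,0.0186],"fingers":0},{"dp":[0,0,0],"delta_rot":[0,0,0.0186],"fingers":0},{"dp":[0,0,0],"delta_rot":[0,0,0.0186],"fingers":0}]' && python3 -m crank '[{"dp":[0,0,0],"delta_rot":[0,0,0.0186],"fingers":0},{"dp":[0,0,0],"delta_rot":[0,0.0139,0],"fingers":0},{"dp":[0,0,0],"delta_rot":[0,0.0139,0],"fingers":0},{"dp":[0,0,0],"delta_rot":[0,0.0139,0],"fingers":0},{"dp":[0,0,0],"delta_rot":[0,0,0],"fingers":0}]'; python3 st.py
```

```text
t: 3.6
tcp_pos: [0.3033, -0.2668, 0.304]
tool_rot: [0.961, -0.278, 0.001, 0.0]
force: [1.4, -0.0, 0.6]
finger_gap: 0.504
gripper_force: 0.0
t: 4.02
tcp_pos: [0.3016, -0.2645, 0.3034]
tool_rot: [0.936, -0.328, 0.123, 0.043]
force: [-1.4, 0.4, 0.6]
finger_gap: 0.498
gripper_force: 0.0
t 4.02 tcp s,w,z [-296.    -5.6  303.4] tilt 15.0 yawerr 0.54 roll -0.06 
 tip front [-266.5   -5.3  235.7] rear [-287.7   -5.5  230. ] F s,w,z [-1.3 -0.6  0.6] q [-1.06  0.16  2.09  0.16  0.65  1.07]
```

```bash
python3 -m crank '[{"dp":[-0.0142,0.0045,0.0531],"delta_rot":[0,0,0.0015],"fingers":0},{"dp":[-0.0142,0.0045,0.0531],"delta_rot":[0,0,0],"fingers":0},{"dp":[-0.0142,0,0.0531],"delta_rot":[0,0,0],"fingers":0},{"dp":[-0.0142,0,0.0531],"delta_rot":[0,0,0],"fingers":0},{"dp":[-0.0142,0,0.0531],"delta_rot":[0,0,0],"fingers":0},{"dp":[-0.0142,0,0.0531],"delta_rot":[0,0,0],"fingers":0},{"dp":[0,0,0],"delta_rot":[0,0,0],"fingers":0}]'; python3 st.py
```

```text
t: 4.6
tcp_pos: [0.3035, -0.2695, 0.159]
tool_rot: [0.934, -0.332, 0.127, 0.037]
force: [0.4, -0.2, -0.9]
finger_gap: 0.496
gripper_force: 0.0
t 4.60 tcp s,w,z [-291.3   -8.3  159. ] tilt 15.2 yawerr -0.05 roll -0.87 
 tip front [-261.5   -7.2   91.5] rear [-282.8   -7.2   85.7] F s,w,z [ 0.4  0.1 -0.9] q [-1.07  0.53  2.25  0.75  0.17  0.45]
```

```bash
python3 -m crank '[{"dp":[-0.006,0.003,0.02],"delta_rot":[0,0,0],"fingers":0},{"dp":[-0.006,0,0.02],"delta_rot":[0,0,0],"fingers":0},{"dp":[-0.006,0,0.02],"delta_rot":[0,0,0],"fingers":0},{"dp":[-0.006,0,0.02],"delta_rot":[0,0,0],"fingers":0},{"dp":[-0.006,0,0.02],"delta_rot":[0,0,0],"fingers":0},{"dp":[0,0,0],"delta_rot":[0,0,0],"fingers":0}]'; python3 st.py
```

```text
t: 5.1
tcp_pos: [0.3043, -0.2702, 0.1266]
tool_rot: [0.933, -0.331, 0.133, 0.037]
force: [-0.2, 0.2, 0.2]
finger_gap: 0.503
gripper_force: 0.0
t 5.10 tcp s,w,z [-290.3   -8.3  126.6] tilt 15.8 yawerr -0.00 roll -1.05 
 tip front [-259.8   -6.9   59.4] rear [-280.9   -6.9   53.4] F s,w,z [-0.3  0.   0.2] q [-1.07  0.63  2.27  1.65  0.12 -0.46]
```

```bash
python3 -m crank '[{"dp":[-0.006,0.003,0.0175],"delta_rot":[-0.001,0,0],"fingers":0},{"dp":[-0.006,0.003,0.0175],"delta_rot":[-0.001,0,0],"fingers":0},{"dp":[-0.006,0,0.0175],"delta_rot":[-0.001,0,0],"fingers":0},{"dp":[-0.006,0,0.0175],"delta_rot":[0,0,0],"fingers":0},{"dp":[-0.004,0,0.01],"delta_rot":[0,0,0],"fingers":0},{"dp":[0,0,0],"delta_rot":[0,0,0],"fingers":0}]'; python3 st.py
```

```text
t: 5.6
tcp_pos: [0.3022, -0.2693, 0.0942]
tool_rot: [0.933, -0.331, 0.132, 0.042]
force: [0.3, -0.2, -0.3]
finger_gap: 0.5
gripper_force: 0.0
t 5.60 tcp s,w,z [-292.4   -8.9   94.2] tilt 15.9 yawerr 0.03 roll -0.56 
 tip front [-261.8   -8.2   27. ] rear [-283.    -8.2   20.9] F s,w,z [ 0.4  0.  -0.3] q [-1.07  0.73  2.29  2.44  0.18 -1.26]
```

```bash
python3 -m crank '[{"dp":[-0.0035,0.002,0.0125],"delta_rot":[-0.0008,0,0],"fingers":0},{"dp":[-0.0035,0.002,0.0125],"delta_rot":[-0.0008,0,0],"fingers":0},{"dp":[0.0096,0,0.0027],"delta_rot":[0,0,0],"fingers":0},{"dp":[0.0096,0,0.0027],"delta_rot":[0,0,0],"fingers":0},{"dp":[0.0096,0,0.0027],"delta_rot":[0,0,0],"fingers":0},{"dp":[0.0096,0,0.0027],"delta_rot":[0,0,0],"fingers":0},{"dp":[0.0096,0,0.0027],"delta_rot":[0,0,0],"fingers":0},{"dp":[0.0096,0,0.0027],"delta_rot":[0,0,0],"fingers":0},{"dp":[0,0,0],"delta_rot":[0,0,0],"fingers":0}]'; python3 st.py
python3 - <<'E'
from h import *
p,d=manip.snapshot("top"); a=p[220:400,180:360,::-1]; q,_=manip.snapshot("side"); b=q[200:380,260:440,::-1]
cv2.imwrite("pics/c1.png",cv2.resize(np.hstack([a,b]),(800,400),interpolation=cv2.INTER_CUBIC))
E
```

```text
t: 6.35
tcp_pos: [0.3249, -0.2906, 0.0824]
tool_rot: [0.933, -0.331, 0.131, 0.048]
force: [0.5, -0.3, -0.6]
finger_gap: 0.499
gripper_force: 0.0
t 6.35 tcp s,w,z [-261.4  -11.1   82.4] tilt 16.1 yawerr 0.14 roll 0.09 
 tip front [-230.6  -11.2   15.3] rear [-251.8  -11.2    9.2] F s,w,z [ 0.6  0.1 -0.6] q [-1.04  0.75  2.22  2.33  0.13 -1.11]
```

View pics/c1.png

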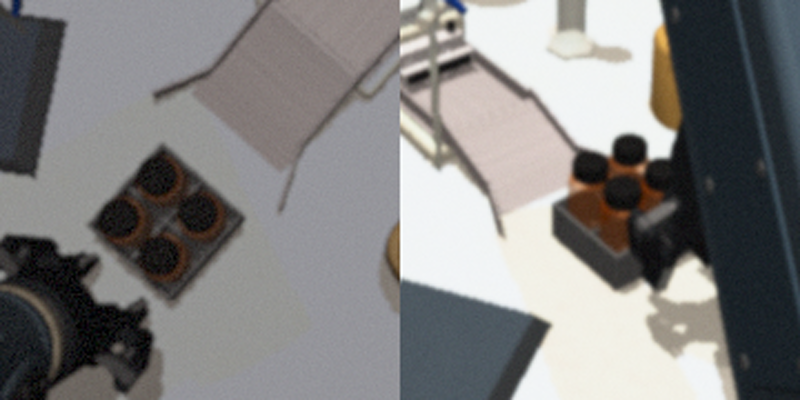

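The crop shows the gripper behind the crate: rear wall about (95,225)–(170,300), fingers near (90,255) and (140,345). They may sit slightly to the −y side, so I'll check that with depth.

```bash
cat > look.py <<'E'
from st import *
def pts(n):
    p,d=manip.snapshot(n);C=cloud(n,d).reshape(-1,3)[(d>0).ravel()]
    D=C[:,:2]-ORG; return np.c_[D@E,D@N,C[:,2]-.0009*(n=="top")]*1e3
def crate(n="top",z=(28,44),smin=-235,smax=100):
    q=pts(n);k=(q[:,0]>smin)&(q[:,0]<smax)&(abs(q[:,1])<75)&(q[:,2]>z[0])&(q[:,2]<z[1]);return q[k]
E
python3 - <<'E'
from look import *
q=pts("top")
for a,b in((12,30),(30,50),(50,70),(70,100)):
    k=(q[:,0]>-330)&(q[:,0]<-226)&(abs(q[:,1])<70)&(q[:,2]>a)&(q[:,2]<b)
    w=q[k]; print(a,b,len(w),'w hist',np.histogram(w[:,1],bins=np.arange(-70,71,10))[0],'smax',[ (int(c),w[abs(w[:,1]-c)<5,0].max().round()) for c in range(-60,61,10) if (abs(w[:,1]-c)<5).sum()>3])
k=(q[:,0]>-226)&(q[:,0]<-130)&(abs(q[:,1])<70)&(q[:,2]>28)&(q[:,2]<42); print(cv2.minAreaRect(q[k,:2].astype(np.float32)))
k=(q[:,0]>-226)&(q[:,0]<-130)&(abs(q[:,1])<70)&(q[:,2]>70)&(q[:,2]<90); print('caps',q[k].mean(0),q[k].min(0),q[k].max(0))
E
```

```text
12 30 51 w hist [ 0  0 15  7  0  0  0 21  6  2  0  0  0  0] smax [(-50, np.float64(-239.0)), (-40, np.float64(-235.0)), (10, np.float64(-235.0)), (20, np.float64(-240.0))]
30 50 88 w hist [ 0  0 22 18  0  0  0 23 22  3  0  0  0  0] smax [(-50, np.float64(-242.0)), (-40, np.float64(-237.0)), (-30, np.float64(-238.0)), (10, np.float64(-237.0)), (20, np.float64(-240.0))]
50 70 279 w hist [ 9 49 79 14  0  0  0  4 26 54 43  1  0  0] smax [(-60, np.float64(-245.0)), (-50, np.float64(-245.0)), (-40, np.float64(-243.0)), (10, np.float64(-243.0)), (20, np.float64(-243.0)), (30, np.float64(-245.0)), (40, np.float64(-245.0))]
70 100 312 w hist [52 19 33 52  8  0  0 20 18  1 76 33  0  0] smax [(-60, np.float64(-246.0)), (-40, np.float64(-246.0)), (-30, np.float64(-245.0)), (0, np.float64(-247.0)), (10, np.float64(-246.0)), (20, np.float64(-247.0)), (30, np.float64(-248.0)), (40, np.float64(-248.0)), (50, np.float64(-251.0))]
((-180.2830047607422, -9.910873413085938), (84.11133575439453, 84.68921661376953), 0.5567516088485718)
caps [-180.42985102  -10.64466141   81.11822413] [-214.67065759  -44.0755006    70.21506057] [-145.42503716   24.13843849   86.99834312]
```

```bash
python3 -m crank '[{"dp":[0.0077,-0.004,0.0022],"delta_rot":[0,0,0],"fingers":0},{"dp":[0.0077,-0.004,0.0022],"delta_rot":[0,0,0],"fingers":0},{"dp":[0.0077,0,0.0022],"delta_rot":[0,0,0],"fingers":0},{"dp":[0.0038,0,0.0011],"delta_rot":[0,0,0],"fingers":0},{"dp":[0.0038,0,0.0011],"delta_rot":[0,0,0],"fingers":0},{"dp":[0,0,0],"delta_rot":[0,0,0],"fingers":0}]'; python3 st.py;  python3 -m crank '[{"dp":[0.0077,-0.0008,0.0022],"delta_rot":[0,0,0],"fingers":0},{"dp":[0.0077,-0.0016,0.0022],"delta_rot":[0,0,0],"fingers":0},{"dp":[0.0077,-0.0016,0.0022],"delta_rot":[0,0,0],"fingers":0},{"dp":[0,0,0],"delta_rot":[0,0,0],"fingers":0}]'; python3 st.py; python3 -c "
from look import *
q=crate(smin=-222);print(cv2.minAreaRect(q[(q[:,0]<-110),:2].astype(np.float32)))"
```

```text
t: 7.0
tcp_pos: [0.3373, -0.2949, 0.0814]
tool_rot: [0.933, -0.332, 0.128, 0.046]
force: [-0.8, 0.9, 0.7]
finger_gap: 0.498
gripper_force: 0.7
t 7.00 tcp s,w,z [-249.    -6.6   81.4] tilt 15.6 yawerr 0.06 roll 0.05 
 tip front [-218.8   -6.6   14. ] rear [-240.    -6.7    8.1] F s,w,z [-1.2  0.2  0.7] q [-1.01  0.75  2.18  2.08  0.1  -0.83]
t: 7.33
tcp_pos: [0.3485, -0.3016, 0.0813]
tool_rot: [0.933, -0.332, 0.129, 0.046]
force: [0.2, 0.3, -0.5]
finger_gap: 0.502
gripper_force: 0.3
t 7.33 tcp s,w,z [-236.2   -4.8   81.3] tilt 15.7 yawerr 0.08 roll 0.05 
 tip front [-205.8   -4.8   14. ] rear [-227.    -4.8    8.1] F s,w,z [-0.   0.4 -0.5] q [-1.    0.75  2.15  1.78  0.09 -0.51]
((-172.59951782226562, -8.657852172851562), (84.32441711425781, 97.89270782470703), 89.97340393066406)
```

```bash
python3 -m crank '[{"dp":[0.0077,-0.0018,0.0022],"delta_rot":[0,0,0],"fingers":0},{"dp":[0.0077,-0.0018,0.0022],"delta_rot":[0,0,0],"fingers":0},{"dp":[0.0077,-0.0018,0.0022],"delta_rot":[0,0,0],"fingers":0},{"dp":[0.0077,-0.0018,0.0022],"delta_rot":[0,0,0],"fingers":0},{"dp":[0.0077,-0.0018,0.0022],"delta_rot":[0,0,0],"fingers":0},{"dp":[0.0077,-0.0018,0.0022],"delta_rot":[0,0,0],"fingers":0},{"dp":[0.0077,-0.0018,0.0022],"delta_rot":[0,0,0],"fingers":0},{"dp":[0,0,0],"delta_rot":[0,0,0],"fingers":0}]'; python3 st.py; python3 -c "
from look import *
q=crate(smin=-193);q=q[q[:,0]<-75];print(cv2.minAreaRect(q[:,:2].astype(np.float32)))
for a in range(-190,-90,15):
  w=q[(q[:,0]>a)&(q[:,0]<a+15),1]; print(a,w.min().round(1),w.max().round(1),end=' ')
for a in range(-35,36,15):
  w=q[(q[:,1]>a)&(q[:,1]<a+15),0]; print(a,w.min().round(1),w.max().round(1),end=' ')"
```

```text
t: 8.05
tcp_pos: [0.3742, -0.3143, 0.0811]
tool_rot: [0.933, -0.332, 0.129, 0.046]
force: [-0.0, 0.1, -1.1]
finger_gap: 0.499
gripper_force: 0.2
t 8.05 tcp s,w,z [-208.2    1.7   81.1] tilt 15.7 yawerr 0.08 roll 0.00 
 tip front [-177.9    1.7   13.8] rear [-199.     1.7    7.9] F s,w,z [-0.1  0.1 -1.1] q [-0.96  0.75  2.08  0.97  0.09  0.33]
((-144.06613159179688, -2.229053497314453), (97.00579833984375, 84.51351928710938), 0.15313278138637543)
-190 -43.6 39.1 -175 -44.2 39.4 -160 -43.9 40.0 -145 -44.4 39.4 -130 -44.3 40.1 -115 -44.3 39.0 -100 -44.0 39.0 -35 -190.3 -95.6 -20 -179.3 -95.7 -5 -179.8 -96.1 10 -192.6 -95.6 25 -188.8 -95.7
```

```bash
python3 -m crank '[{"dp":[0.0057,-0.0006,0.0024],"delta_rot":[0,0.0021,0],"fingers":0},{"dp":[0.0057,-0.0006,0.0024],"delta_rot":[0,0.0021,0],"fingers":0},{"dp":[0.0057,-0.0006,0.0024],"delta_rot":[0,0.0021,0],"fingers":0},{"dp":[0.0057,-0.0006,0.0025],"delta_rot":[0,0.0021,0],"fingers":0},{"dp":[0.0056,-0.0006,0.0026],"delta_rot":[0,0.0021,0],"fingers":0},{"dp":[0.0056,-0.0006,0.0027],"delta_rot":[0,0.0021,0],"fingers":0},{"dp":[0.0056,-0.0006,0.0028],"delta_rot":[0,0.0021,0],"fingers":0},{"dp":[0.0056,-0.0006,0.0029],"delta_rot":[0,0.0021,0],"fingers":0}]'; python3 st.py
```

```text
t: 8.77
tcp_pos: [0.3931, -0.3271, 0.0778]
tool_rot: [0.925, -0.33, 0.176, 0.064]
force: [-3.1, 1.6, -2.1]
finger_gap: 0.499
gripper_force: 1.4
t 8.77 tcp s,w,z [-185.5    3.7   77.8] tilt 21.5 yawerr 0.00 roll 0.10 
 tip front [-148.5    3.6   14. ] rear [-168.9    3.6    5.9] F s,w,z [-3.4 -0.7 -2.1] q [-0.96  0.78  2.08  2.21  0.12 -0.9 ]
```

```bash
python3 -m crank '[{"dp":[0.0053,0,0.003],"delta_rot":[0,0.0022,0],"fingers":0},{"dp":[0.0053,0,0.003],"delta_rot":[0,0.0022,0],"fingers":0},{"dp":[0.0053,0,0.0031],"delta_rot":[0,0.0022,0],"fingers":0},{"dp":[0.0053,0,0.0032],"delta_rot":[0,0.0022,0],"fingers":0},{"dp":[0.0052,0,0.0033],"delta_rot":[0,0.0022,0],"fingers":0},{"dp":[0.0052,0,0.0034],"delta_rot":[0,0.0022,0],"fingers":0},{"dp":[0.0051,0,0.0035],"delta_rot":[0,0.0022,0],"fingers":0}]'; python3 st.py
python3 - <<'E'
from h import *
p,d=manip.snapshot("top"); a=p[180:360,200:380,::-1]; q,_=manip.snapshot("side"); b=q[200:380,240:420,::-1]
cv2.imwrite("pics/c2.png",cv2.resize(np.hstack([a,b]),(800,400),interpolation=cv2.INTER_CUBIC))
E
```

```text
t: 9.35
tcp_pos: [0.4096, -0.3406, 0.0748]
tool_rot: [0.916, -0.326, 0.22, 0.079]
force: [-2.2, 1.4, -1.8]
finger_gap: 0.502
gripper_force: 1.4
t 9.35 tcp s,w,z [-164.1    3.7   74.8] tilt 27.0 yawerr 0.02 roll 0.10 
 tip front [-121.2    3.5   14.7] rear [-140.8    3.5    4.7] F s,w,z [-2.6 -0.3 -1.8] q [-0.96  0.8   2.07  2.57  0.22 -1.26]
```

View pics/c2.png

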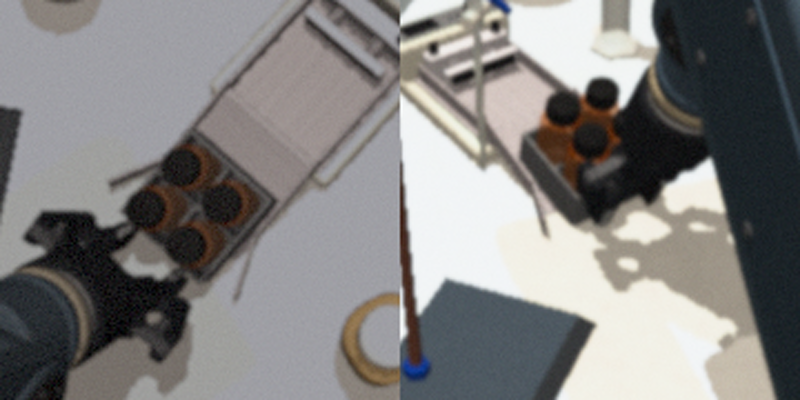

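The crate sits square in the funnel: top crop corners about (190,130), (275,205), (130,210), (200,275), bottles standing, gripper body clear of the caps. I'll continue onto the ramp.

```bash
python3 -m crank '[{"dp":[0.005,0,0.0036],"delta_rot":[0,0.0022,0],"fingers":0},{"dp":[0.005,0,0.0037],"delta_rot":[0,0.0022,0],"fingers":0},{"dp":[0.005,0,0.0038],"delta_rot":[0,0.0022,0],"fingers":0},{"dp":[0.005,0,0.0038],"delta_rot":[0,0.0022,0],"fingers":0},{"dp":[0.005,0,0.0038],"delta_rot":[0,0.0022,0],"fingers":0},{"dp":[0.007,0,0.0038],"delta_rot":[0,0,0],"fingers":0},{"dp":[0.0075,0,0.0025],"delta_rot":[0,0,0],"fingers":0}]'; python3 st.py; python3 -m crank '[{"dp":[0.0078,0,0.0019],"delta_rot":[0,0,0],"fingers":0},{"dp":[0.0078,0,0.0019],"delta_rot":[0,0,0],"fingers":0},{"dp":[0.0078,0,0.0019],"delta_rot":[0,0,0],"fingers":0},{"dp":[0.0078,0,0.0019],"delta_rot":[0,0,0],"fingers":0}]'; python3 st.py;python3 -c "
from look import *
q=pts('top');k=(q[:,0]>-100)&(q[:,0]<20)&(abs(q[:,1])<60)&(q[:,2]-np.clip((q[:,0]+96),0,92)*.325>25)&(q[:,2]-np.clip((q[:,0]+96),0,92)*.325<45);q=q[k];
for a in range(-75,16,15):
  w=q[(q[:,0]>a)&(q[:,0]<a+15),1]; len(w) and print(a,w.min().round(1),w.max().round(1),end=' ')
for a in range(-35,36,15):
  w=q[(q[:,1]>a)&(q[:,1]<a+15),0]; len(w) and print(a,w.min().round(1),w.max().round(1),end=' ')"
```

```text
t: 10.03
tcp_pos: [0.4287, -0.3557, 0.0742]
tool_rot: [0.908, -0.323, 0.252, 0.09]
force: [-3.8, 3.3, 0.9]
finger_gap: 0.502
gripper_force: 2.3
t 10.03 tcp s,w,z [-139.8    4.    74.2] tilt 31.1 yawerr 0.02 roll 0.03 
 tip front [-92.7   4.   17.4] rear [-111.6    4.     6. ] F s,w,z [-5.   0.2  0.9] q [-0.95  0.82  2.04  2.64  0.29 -1.32]
t: 10.37
tcp_pos: [0.4415, -0.3663, 0.0797]
tool_rot: [0.907, -0.323, 0.254, 0.091]
force: [-4.3, 2.6, 0.6]
finger_gap: 0.502
gripper_force: 2.0
t 10.37 tcp s,w,z [-123.2    3.9   79.7] tilt 31.3 yawerr 0.06 roll 0.06 
 tip front [-76.    3.9  23. ] rear [-94.8   3.8  11.6] F s,w,z [-5.  -0.7  0.6] q [-0.94  0.81  2.    2.57  0.24 -1.23]
-75 -42.1 40.6 -60 -42.2 42.3 -45 -42.5 41.9 -30 -42.2 41.9 -15 -42.3 41.9 0 -39.7 -39.7 -35 -99.8 -0.3 -20 -89.8 -0.1 -5 -83.5 -0.9 10 -99.6 -0.3 25 -95.3 -0.1
```

```bash
python3 -m crank '[{"dp":[0.0078,0,0.0005],"delta_rot":[0,0,0],"fingers":0},{"dp":[0.008,0,-0.0007],"delta_rot":[0,0,0],"fingers":0},{"dp":[0.008,0,-0.0007],"delta_rot":[0,0,0],"fingers":0},{"dp":[0.008,0,-0.0007],"delta_rot":[0,0,0],"fingers":0}]'; python3 st.py; python3 -m crank '[{"dp":[0.008,0,-0.0007],"delta_rot":[0,0,0],"fingers":0},{"dp":[0.008,0,-0.0007],"delta_rot":[0,0,0],"fingers":0},{"dp":[0.008,0,-0.0007],"delta_rot":[0,0,0],"fingers":0}]'; python3 st.py;python3 - <<'E'
from h import *
p,d=manip.snapshot("top"); a=p[150:330,220:400,::-1]; q,_=manip.snapshot("side"); b=q[180:360,220:400,::-1]
cv2.imwrite("pics/c3.png",cv2.resize(np.hstack([a,b]),(800,400),interpolation=cv2.INTER_CUBIC))
E
```

```text
t: 10.75
tcp_pos: [0.4519, -0.3748, 0.0886]
tool_rot: [0.907, -0.323, 0.254, 0.091]
force: [-2.7, 1.6, -2.0]
finger_gap: 0.493
gripper_force: 1.5
t 10.75 tcp s,w,z [-109.8    3.9   88.6] tilt 31.3 yawerr 0.06 roll 0.05 
 tip front [-62.5   3.8  31.9] rear [-81.3   3.8  20.5] F s,w,z [-3.1 -0.5 -2. ] q [-0.93  0.79  1.97  2.45  0.2  -1.11]
t: 11.0
tcp_pos: [0.4595, -0.381, 0.0959]
tool_rot: [0.907, -0.323, 0.254, 0.091]
force: [-2.1, 1.4, -0.6]
finger_gap: 0.505
gripper_force: 1.4
t 11.00 tcp s,w,z [-99.9   3.9  95.9] tilt 31.3 yawerr 0.06 roll 0.04 
 tip front [-52.6   3.9  39.3] rear [-71.3   3.9  27.8] F s,w,z [-2.5 -0.3 -0.6] q [-0.93  0.78  1.95  2.33  0.17 -0.97]
```

View pics/c3.png

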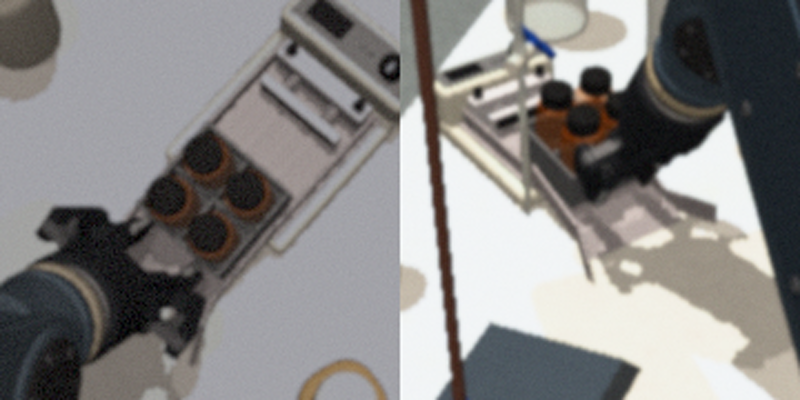

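The crate is on the ramp and still square. Its front rim is past the lip (crop corners about (205,135) and (290,195)), bottles standing, body clear.

```bash
python3 -m crank '[{"dp":[0.006,0,0.0013],"delta_rot":[0,0,0],"fingers":0},{"dp":[0.006,0,0.0013],"delta_rot":[0,0,0],"fingers":0},{"dp":[0.006,0,0.0013],"delta_rot":[0,0,0],"fingers":0}]'; python3 st.py; python3 -m crank '[{"dp":[0.006,0,0.0015],"delta_rot":[0,0,0],"fingers":0},{"dp":[0.0055,0,0.0025],"delta_rot":[0,0,0],"fingers":0},{"dp":[0.0052,0,0.0031],"delta_rot":[0,0,0],"fingers":0}]'; python3 st.py; python3 -c "
from look import *
q=pts('top')
for i,j in((-20,20),):
  k=(abs(q[:,1])<38);r=q[k]
  print([(a,np.percentile(r[(r[:,0]>a)&(r[:,0]<a+6),2],[10,90]).round().tolist()) for a in range(-50,80,6)])"
```

```text
t: 11.35
tcp_pos: [0.4659, -0.3861, 0.0987]
tool_rot: [0.907, -0.323, 0.254, 0.091]
force: [-2.0, 2.2, 0.1]
finger_gap: 0.498
gripper_force: 1.6
t 11.35 tcp s,w,z [-91.8   4.   98.7] tilt 31.3 yawerr 0.05 roll 0.03 
 tip front [-44.5   4.   42.1] rear [-63.3   4.   30.6] F s,w,z [-2.9  0.4  0.1] q [-0.92  0.78  1.92  2.22  0.15 -0.86]
t: 11.6
tcp_pos: [0.4734, -0.3921, 0.1005]
tool_rot: [0.907, -0.322, 0.255, 0.091]
force: [-0.9, 0.5, 0.8]
finger_gap: 0.497
gripper_force: 0.8
t 11.60 tcp s,w,z [-82.2   4.1 100.5] tilt 31.4 yawerr 0.06 roll 0.00 
 tip front [-34.7   4.1  43.9] rear [-53.5   4.1  32.4] F s,w,z [-1.  -0.2  0.8] q [-0.92  0.78  1.9   2.11  0.14 -0.74]
[(-50, [14.0, 62.0]), (-44, [16.0, 51.0]), (-38, [49.0, 71.0]), (-32, [58.0, 94.0]), (-26, [61.0, 110.0]), (-20, [71.0, 116.0]), (-14, [94.0, 115.0]), (-8, [95.0, 115.0]), (-2, [43.0, 114.0]), (4, [55.0, 111.0]), (10, [52.0, 93.0]), (16, [61.0, 109.0]), (22, [73.0, 110.0]), (28, [89.0, 110.0]), (34, [90.0, 109.0]), (40, [39.0, 108.0]), (46, [57.0, 60.0]), (52, [21.0, 24.0]), (58, [20.0, 24.0]), (64, [20.0, 24.0]), (70, [20.0, 23.0]), (76, [20.0, 41.0])]
```

```bash
python3 -m crank '[{"dp":[0.0066,0,0.0034],"delta_rot":[0,-0.0019,0],"fingers":0},{"dp":[0.0066,0,0.0034],"delta_rot":[0,-0.0019,0],"fingers":0},{"dp":[0.0067,0,0.0033],"delta_rot":[0,-0.0019,0],"fingers":0},{"dp":[0.0067,0,0.0033],"delta_rot":[0,-0.0019,0],"fingers":0}]'; python3 st.py; python3 -m crank '[{"dp":[0.0068,0,0.0032],"delta_rot":[0,-0.0019,0],"fingers":0},{"dp":[0.0069,0,0.0031],"delta_rot":[0,-0.0019,0],"fingers":0},{"dp":[0.007,0,0.003],"delta_rot":[0,-0.0019,0],"fingers":0}]'; python3 st.py; python3 -c "
from look import *
q=pts('top')
k=(abs(q[:,1])<38);r=q[k]
print([(a,np.percentile(r[(r[:,0]>a)&(r[:,0]<a+4),2],[10,90]).round().tolist()) for a in range(54,88,4)])"
```

```text
t: 11.98
tcp_pos: [0.4831, -0.3993, 0.1007]
tool_rot: [0.912, -0.324, 0.236, 0.083]
force: [-1.1, 0.4, -1.0]
finger_gap: 0.499
gripper_force: 0.7
t 11.98 tcp s,w,z [-70.1   4.6 100.7] tilt 29.0 yawerr 0.04 roll -0.13 
 tip front [-25.1   4.8  42.2] rear [-44.3   4.8  31.6] F s,w,z [-1.1 -0.4 -1. ] q [-0.91  0.78  1.85  1.38  0.11 -0.01]
t: 12.23
tcp_pos: [0.4904, -0.4047, 0.1011]
tool_rot: [0.916, -0.325, 0.221, 0.076]
force: [-0.3, 1.4, -0.3]
finger_gap: 0.501
gripper_force: 0.7
t 12.23 tcp s,w,z [-61.    5.1 101.1] tilt 27.1 yawerr 0.05 roll -0.23 
 tip front [-18.    5.5  41.1] rear [-37.6   5.4  31.1] F s,w,z [-1.2  0.9 -0.3] q [-0.9   0.78  1.81  0.84  0.14  0.54]
[(54, [87.0, 107.0]), (58, [38.0, 105.0]), (62, [54.0, 101.0]), (66, [21.0, 21.0]), (70, [23.0, 23.0]), (74, [19.0, 23.0]), (78, [20.0, 43.0]), (82, [22.0, 46.0]), (86, [43.0, 47.0])]
```

```bash
python3 -m crank '[{"dp":[0.0052,0.001,0.0031],"delta_rot":[-0.0003,0,0],"fingers":0},{"dp":[0.0052,0.001,0.0031],"delta_rot":[-0.0003,0,0],"fingers":0},{"dp":[0.0052,0.001,0.0031],"delta_rot":[0,0,0],"fingers":0},{"dp":[0.0052,0.001,0.0031],"delta_rot":[0,0,0],"fingers":0},{"dp":[0,0,0],"delta_rot":[0,0,0],"fingers":0}]'; python3 st.py;  python3 -c "
from look import *
q=pts('top')
k=(abs(q[:,1])<38);r=q[k]
print([(a,np.percentile(r[(r[:,0]>a)&(r[:,0]<a+3),2],[10,90]).round().tolist()) for a in range(58,94,3)])"
```

```text
t: 12.7
tcp_pos: [0.4989, -0.4144, 0.1005]
tool_rot: [0.916, -0.325, 0.222, 0.079]
force: [0.2, 1.0, 0.3]
finger_gap: 0.501
gripper_force: 0.2
t 12.70 tcp s,w,z [-48.3   2.9 100.5] tilt 27.2 yawerr 0.08 roll 0.01 
 tip front [-5.2  2.9 40.7] rear [-24.7   2.9  30.6] F s,w,z [-0.5  0.8  0.3] q [-0.9   0.79  1.78  0.72  0.15  0.67]
[(58, [86.0, 108.0]), (61, [88.0, 107.0]), (64, [96.0, 107.0]), (67, [93.0, 107.0]), (70, [30.0, 105.0]), (73, [47.0, 93.0]), (76, [56.0, 58.0]), (79, [42.0, 45.0]), (82, [43.0, 47.0]), (85, [43.0, 47.0]), (88, [42.0, 45.0]), (91, [37.0, 42.0])]
```

```bash
python3 -m crank '[{"dp":[0.0018,0,0.0009],"delta_rot":[0,0,0],"fingers":0},{"dp":[0.0018,0,0.0009],"delta_rot":[0,0,0],"fingers":0},{"dp":[0.0018,0,0.0009],"delta_rot":[0,0,0],"fingers":0}]'; python3 st.py; python3 -m crank '[{"dp":[0.0018,0,0.0009],"delta_rot":[0,0,0],"fingers":0},{"dp":[0,0,0],"delta_rot":[0,0,0],"fingers":0}]'; python3 st.py
```

```text
t: 13.0
tcp_pos: [0.5005, -0.4159, 0.1005]
tool_rot: [0.916, -0.326, 0.221, 0.079]
force: [-1.3, 0.7, -0.6]
finger_gap: 0.502
gripper_force: 0.8
t 13.00 tcp s,w,z [-46.1   2.8 100.5] tilt 27.2 yawerr 0.05 roll 0.06 
 tip front [-3.   2.7 40.5] rear [-22.6   2.7  30.5] F s,w,z [-1.4 -0.3 -0.6] q [-0.9   0.79  1.77  0.68  0.15  0.7 ]
t: 13.17
tcp_pos: [0.5015, -0.4169, 0.1004]
tool_rot: [0.916, -0.326, 0.221, 0.08]
force: [-0.7, 0.9, -1.0]
finger_gap: 0.503
gripper_force: 0.6
t 13.17 tcp s,w,z [-44.7   2.7 100.4] tilt 27.2 yawerr 0.06 roll 0.08 
 tip front [-1.6  2.6 40.5] rear [-21.1   2.6  30.5] F s,w,z [-1.1  0.3 -1. ] q [-0.9   0.79  1.77  0.67  0.15  0.71]
```

```bash
for i in 1 2 3; do python3 -m crank '[{"dp":[0.0018,0,0.0009],"delta_rot":[0,0,0],"fingers":0},{"dp":[0,0,0],"delta_rot":[0,0,0],"fingers":0}]' >/dev/null; python3 st.py; done;  python3 -c "
from look import *
q=pts('top')
k=(abs(q[:,1])<38);r=q[k]
print([(a,np.percentile(r[(r[:,0]>a)&(r[:,0]<a+3),2],[10,90]).round().tolist()) for a in range(64,96,3)])"
```

```text
t 13.33 tcp s,w,z [-43.6   2.6 100.5] tilt 27.2 yawerr 0.06 roll 0.10 
 tip front [-0.4  2.5 40.6] rear [-20.    2.5  30.6] F s,w,z [-1.8  0.1 -0.5] q [-0.9   0.79  1.76  0.67  0.16  0.72]
t 13.50 tcp s,w,z [-42.9   2.6 100.5] tilt 27.2 yawerr 0.06 roll 0.09 
 tip front [ 0.2  2.5 40.6] rear [-19.4   2.5  30.5] F s,w,z [-2.1 -0.4 -0.2] q [-0.9   0.79  1.76  0.66  0.16  0.73]
t 13.67 tcp s,w,z [-42.7   2.7 100.4] tilt 27.1 yawerr 0.05 roll 0.06 
 tip front [ 0.4  2.6 40.4] rear [-19.2   2.6  30.4] F s,w,z [-5.9 -1.9  1.6] q [-0.9   0.79  1.76  0.65  0.16  0.74]
[(64, [87.0, 107.0]), (67, [96.0, 107.0]), (70, [91.0, 107.0]), (73, [102.0, 106.0]), (76, [34.0, 104.0]), (79, [53.0, 59.0]), (82, [55.0, 57.0]), (85, [43.0, 47.0]), (88, [42.0, 46.0]), (91, [35.0, 42.0]), (94, [22.0, 41.0])]
```

```bash
for i in 1 2 3; do python3 -m crank '[{"dp":[0.0018,0,0.0009],"delta_rot":[0,0,0],"fingers":0},{"dp":[0,0,0],"delta_rot":[0,0,0],"fingers":0}]' >/dev/null; python3 st.py; done
```

```text
t 13.88 tcp s,w,z [-42.2   2.7 100.3] tilt 27.1 yawerr 0.04 roll 0.05 
 tip front [ 0.8  2.7 40.3] rear [-18.7   2.7  30.3] F s,w,z [-7.8 -1.2  3.1] q [-0.9   0.79  1.76  0.64  0.16  0.75]
t 14.05 tcp s,w,z [-41.5   2.8 100.3] tilt 27.0 yawerr 0.03 roll 0.04 
 tip front [ 1.5  2.7 40.3] rear [-18.1   2.7  30.3] F s,w,z [-7.6 -1.3  3.4] q [-0.9   0.79  1.76  0.63  0.16  0.76]
t 14.22 tcp s,w,z [-40.7   2.8 100.2] tilt 27.0 yawerr 0.03 roll 0.03 
 tip front [ 2.2  2.8 40.2] rear [-17.4   2.8  30.2] F s,w,z [-7.6 -2.1  4.3] q [-0.9   0.79  1.76  0.62  0.16  0.76]
```

```bash
for i in 1 2 3; do python3 -m crank '[{"dp":[0.0018,0,0.0009],"delta_rot":[0,0,0],"fingers":0},{"dp":[0,0,0],"delta_rot":[0,0,0],"fingers":0}]' >/dev/null; python3 st.py; done
```

```text
t 14.38 tcp s,w,z [-39.9   2.8 100.1] tilt 27.0 yawerr 0.03 roll 0.02 
 tip front [ 3.   2.8 40.1] rear [-16.6   2.8  30.1] F s,w,z [-8.9 -2.1  4.6] q [-0.9   0.79  1.75  0.61  0.17  0.77]
t 14.55 tcp s,w,z [-39.1   2.8 100.1] tilt 27.0 yawerr 0.02 roll 0.01 
 tip front [ 3.8  2.8 40. ] rear [-15.9   2.8  30. ] F s,w,z [-8.9 -2.   4.3] q [-0.9   0.79  1.75  0.61  0.17  0.78]
t 14.72 tcp s,w,z [-38.4   2.8 100. ] tilt 26.9 yawerr 0.02 roll 0.00 
 tip front [ 4.5  2.8 39.9] rear [-15.1   2.8  30. ] F s,w,z [-10.2  -2.3   4.5] q [-0.9   0.79  1.75  0.6   0.17  0.79]
```

```bash
for i in 1 2; do python3 -m crank '[{"dp":[0.0018,0,0.0009],"delta_rot":[0,0,0],"fingers":0},{"dp":[0,0,0],"delta_rot":[0,0,0],"fingers":0}]' >/dev/null; python3 st.py; done
cat > pr.py <<'E'
from look import *
q=pts('top');k=(abs(q[:,1])<38);r=q[k]
print([(a,np.percentile(r[(r[:,0]>a)&(r[:,0]<a+3),2],[10,90]).round().tolist()) for a in range(-12,98,3)])
k=(q[:,0]>-5)&(q[:,0]<90)&(abs(q[:,1])<42)&(q[:,2]>75);c=q[k];co=np.linalg.lstsq(np.c_[c,np.ones(len(c))][:,[0,1,3]],c[:,2],rcond=None)[0]
r_=c[:,2]-np.c_[c[:,:2],np.ones(len(c))]@co; c=c[abs(r_)<6];co=np.linalg.lstsq(np.c_[c[:,:2],np.ones(len(c))],c[:,2],rcond=None)[0]
print('cap plane slope s,w deg',np.degrees(np.arctan(co[:2])).round(1),'caps z',c[:,2].mean().round(1),'mid',c[:,:2].mean(0).round(1))
E
python3 pr.py
```

```text
t 14.88 tcp s,w,z [-37.6   2.9  99.9] tilt 26.9 yawerr 0.01 roll -0.01 
 tip front [ 5.3  2.9 39.8] rear [-14.3   2.9  29.9] F s,w,z [-10.6  -2.1   4.1] q [-0.9   0.79  1.75  0.59  0.17  0.8 ]
t 15.05 tcp s,w,z [-37.2   3.1  98.9] tilt 26.8 yawerr -0.00 roll -0.06 
 tip front [ 5.5  3.2 38.7] rear [-14.2   3.2  28.8] F s,w,z [-7.6 -1.2 -2.3] q [-0.89  0.79  1.74  0.58  0.17  0.8 ]
[(-12, [28.0, 69.0]), (-9, [27.0, 64.0]), (-6, [27.0, 57.0]), (-3, [28.0, 50.0]), (0, [28.0, 51.0]), (3, [52.0, 65.0]), (6, [60.0, 72.0]), (9, [54.0, 90.0]), (12, [48.0, 100.0]), (15, [49.0, 109.0]), (18, [53.0, 109.0]), (21, [80.0, 110.0]), (24, [85.0, 109.0]), (27, [87.0, 109.0]), (30, [89.0, 109.0]), (33, [100.0, 109.0]), (36, [89.0, 109.0]), (39, [30.0, 108.0]), (42, [34.0, 56.0]), (45, [54.0, 57.0]), (48, [53.0, 86.0]), (51, [47.0, 92.0]), (54, [51.0, 105.0]), (57, [52.0, 106.0]), (60, [61.0, 107.0]), (63, [82.0, 107.0]), (66, [83.0, 107.0]), (69, [88.0, 106.0]), (72, [98.0, 107.0]), (75, [85.0, 106.0]), (78, [55.0, 106.0]), (81, [30.0, 99.0]), (84, [54.0, 59.0]), (87, [55.0, 55.0]), (90, [42.0, 47.0]), (93, [42.0, 46.0]), (96, [34.0, 41.0])]
cap plane slope s,w deg [7.  2.9] caps z 101.4 mid [53.5 -0.2]
```

```bash
python3 -m crank '[{"dp":[-0.0009,0,0.0018],"delta_rot":[0,0,0],"fingers":0},{"dp":[-0.0009,0,0.0018],"delta_rot":[0,0,0],"fingers":0},{"dp":[0,0,0],"delta_rot":[0,0,0],"fingers":0}]' >/dev/null; python3 st.py; python3 pr.py
python3 - <<'E'
from h import *
p,d=manip.snapshot("top"); a=p[120:300,250:430,::-1]; q,_=manip.snapshot("side"); b=q[180:330,220:370,::-1]
cv2.imwrite("pics/c4.png",np.hstack([cv2.resize(a,(400,400),interpolation=cv2.INTER_CUBIC),cv2.resize(b,(400,400),interpolation=cv2.INTER_CUBIC)]))
E
```

```text
t 15.35 tcp s,w,z [-37.7   3.2  96. ] tilt 26.7 yawerr -0.01 roll -0.09 
 tip front [ 4.9  3.3 35.7] rear [-14.7   3.3  25.8] F s,w,z [-8.6 -2.1 -2.5] q [-0.89  0.8   1.74  0.6   0.17  0.79]
[(-12, [27.0, 67.0]), (-9, [28.0, 58.0]), (-6, [28.0, 53.0]), (-3, [28.0, 46.0]), (0, [29.0, 59.0]), (3, [58.0, 62.0]), (6, [55.0, 85.0]), (9, [47.0, 98.0]), (12, [41.0, 106.0]), (15, [52.0, 107.0]), (18, [58.0, 108.0]), (21, [80.0, 108.0]), (24, [82.0, 107.0]), (27, [87.0, 108.0]), (30, [87.0, 107.0]), (33, [89.0, 107.0]), (36, [29.0, 106.0]), (39, [27.0, 87.0]), (42, [32.0, 54.0]), (45, [51.0, 83.0]), (48, [49.0, 89.0]), (51, [49.0, 104.0]), (54, [50.0, 106.0]), (57, [50.0, 106.0]), (60, [67.0, 106.0]), (63, [81.0, 106.0]), (66, [85.0, 106.0]), (69, [86.0, 106.0]), (72, [87.0, 106.0]), (75, [83.0, 105.0]), (78, [25.0, 104.0]), (81, [32.0, 57.0]), (84, [55.0, 60.0]), (87, [44.0, 46.0]), (90, [43.0, 47.0]), (93, [42.0, 46.0]), (96, [31.0, 41.0])]
cap plane slope s,w deg [5.5 3.2] caps z 101.3 mid [52.2  1. ]
```

View pics/c4.png

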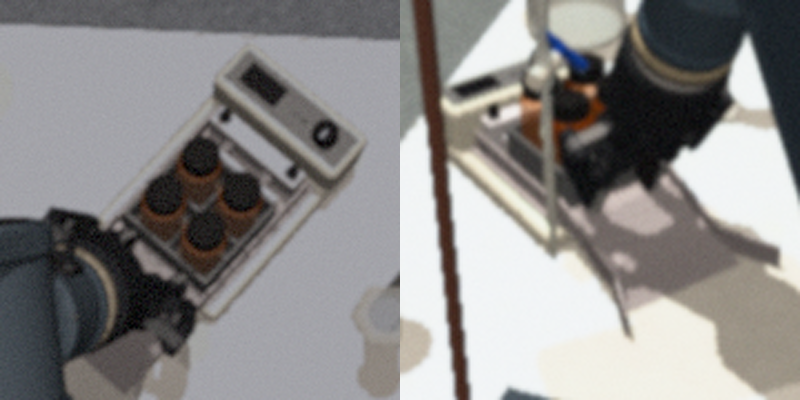

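The top crop shows the crate between lip and clamp (corners about (205,125), (275,200), (125,215), (195,285)), all four bottles standing. The depth says the rear is still held slightly up by the fingers, so I'll lower them with less tilt.

```bash
python3 -m crank '[{"dp":[0.003,0,0.0009],"delta_rot":[0,-0.0042,0],"fingers":0},{"dp":[0.003,0,0.0009],"delta_rot":[0,-0.0042,0],"fingers":0},{"dp":[0,0,0],"delta_rot":[0,0,0],"fingers":0}]' >/dev/null; python3 st.py; python3 -m crank '[{"dp":[0.003,0,0.0009],"delta_rot":[0,-0.0042,0],"fingers":0},{"dp":[0.003,0,0.0009],"delta_rot":[0,-0.0042,0],"fingers":0},{"dp":[0,0,0],"delta_rot":[0,0,0],"fingers":0}]' >/dev/null; python3 st.py; python3 pr.py
```

```text
t 15.75 tcp s,w,z [-34.    3.7  97.2] tilt 23.6 yawerr 0.10 roll -0.06 
 tip front [ 5.2  3.8 34.7] rear [-14.9   3.8  25.9] F s,w,z [-8.  -0.9 -3.1] q [-0.89  0.8   1.71  0.34  0.25  1.05]
t 16.00 tcp s,w,z [-30.7   3.6  98.2] tilt 20.6 yawerr 0.10 roll -0.03 
 tip front [ 5.3  3.7 33.7] rear [-15.3   3.7  25.9] F s,w,z [-8.6 -0.5  0.7] q [-0.88  0.8   1.67  0.22  0.33  1.17]
[(-12, [60.0, 81.0]), (-9, [40.0, 72.0]), (-6, [41.0, 60.0]), (-3, [28.0, 50.0]), (0, [27.0, 57.0]), (3, [55.0, 59.0]), (6, [51.0, 85.0]), (9, [48.0, 101.0]), (12, [30.0, 104.0]), (15, [40.0, 105.0]), (18, [67.0, 105.0]), (21, [76.0, 105.0]), (24, [84.0, 105.0]), (27, [85.0, 106.0]), (30, [86.0, 105.0]), (33, [87.0, 105.0]), (36, [26.0, 104.0]), (39, [23.0, 51.0]), (42, [27.0, 53.0]), (45, [51.0, 84.0]), (48, [50.0, 98.0]), (51, [42.0, 104.0]), (54, [39.0, 104.0]), (57, [47.0, 105.0]), (60, [65.0, 105.0]), (63, [84.0, 106.0]), (66, [85.0, 105.0]), (69, [87.0, 105.0]), (72, [87.0, 104.0]), (75, [85.0, 104.0]), (78, [26.0, 64.0]), (81, [28.0, 58.0]), (84, [52.0, 60.0]), (87, [46.0, 46.0]), (90, [43.0, 47.0]), (93, [43.0, 46.0]), (96, [36.0, 42.0])]
cap plane slope s,w deg [5.3 3.4] caps z 100.8 mid [50.6  2.6]
```

Flat now: front and rear cap tops both read 105 mm. Retreating slowly.

```bash
python3 -m crank '[{"dp":[-0.0019,0,-0.0007],"delta_rot":[0,0,0],"fingers":0},{"dp":[-0.0019,0,-0.0007],"delta_rot":[0,0,0],"fingers":0},{"dp":[-0.0019,0,-0.0007],"delta_rot":[0,0,0],"fingers":0},{"dp":[-0.0019,0,-0.0007],"delta_rot":[0,0,0],"fingers":0},{"dp":[-0.0019,0,-0.0007],"delta_rot":[0,0,0],"fingers":0},{"dp":[-0.0019,0,-0.0007],"delta_rot":[0,0,0],"fingers":0},{"dp":[-0.004,0,-0.0015],"delta_rot":[0,0,0],"fingers":0}]' >/dev/null; python3 st.py; python3 -m crank '[{"dp":[-0.009,0,-0.0045],"delta_rot":[0,0,0],"fingers":0},{"dp":[-0.015,0,-0.0075],"delta_rot":[0,0,0],"fingers":0},{"dp":[-0.02,0,-0.012],"delta_rot":[0,0,0],"fingers":0},{"dp":[-0.025,0,-0.02],"delta_rot":[0,0,0],"fingers":0},{"dp":[-0.025,0,-0.025],"delta_rot":[0,0,0],"fingers":0},{"dp":[-0.025,0,-0.025],"delta_rot":[0,0,0],"fingers":0},{"dp":[0,0,0],"delta_rot":[0,0,0],"fingers":0}]' >/dev/null; python3 st.py; python3 pr.py
python3 - <<'E'
from look import *
q=crate("top",(50,64),-5,95);q=q[abs(q[:,1])<44];print(cv2.minAreaRect(q[:,:2].astype(np.float32)))
p,d=manip.snapshot("top"); a=p[120:300,250:430,::-1]; q,_=manip.snapshot("side"); b=q[180:330,220:370,::-1]
cv2.imwrite("pics/c5.png",np.hstack([cv2.resize(a,(400,400),interpolation=cv2.INTER_CUBIC),cv2.resize(b,(400,400),interpolation=cv2.INTER_CUBIC)]))
E
```

```text
t 16.63 tcp s,w,z [-34.    2.  100.3] tilt 21.4 yawerr 0.03 roll 0.16 
 tip front [ 2.9  1.8 36.4] rear [-17.6   1.8  28.3] F s,w,z [ 0.8  0.7 -0.1] q [-0.89  0.79  1.68  0.24  0.31  1.16]
t 17.22 tcp s,w,z [-111.3    3.   122.7] tilt 21.0 yawerr -0.01 roll 0.05 
 tip front [-74.8   2.9  58.5] rear [-95.4   2.9  50.6] F s,w,z [-1.4  0.7 -1.2] q [-0.92  0.7   1.88  0.38  0.22  0.98]
[(-12, [26.0, 30.0]), (-9, [27.0, 31.0]), (-6, [28.0, 32.0]), (-3, [27.0, 32.0]), (0, [29.0, 58.0]), (3, [56.0, 81.0]), (6, [49.0, 92.0]), (9, [37.0, 104.0]), (12, [35.0, 104.0]), (15, [47.0, 104.0]), (18, [82.0, 105.0]), (21, [81.0, 105.0]), (24, [86.0, 105.0]), (27, [83.0, 105.0]), (30, [85.0, 105.0]), (33, [78.0, 105.0]), (36, [24.0, 87.0]), (39, [24.0, 49.0]), (42, [48.0, 73.0]), (45, [51.0, 86.0]), (48, [45.0, 102.0]), (51, [42.0, 104.0]), (54, [40.0, 104.0]), (57, [52.0, 105.0]), (60, [81.0, 105.0]), (63, [83.0, 105.0]), (66, [85.0, 105.0]), (69, [88.0, 105.0]), (72, [86.0, 105.0]), (75, [28.0, 102.0]), (78, [26.0, 55.0]), (81, [29.0, 59.0]), (84, [56.0, 58.0]), (87, [44.0, 47.0]), (90, [42.0, 46.0]), (93, [41.0, 45.0]), (96, [33.0, 41.0])]
cap plane slope s,w deg [4.6 3.9] caps z 100.8 mid [48.1  3.4]
((42.691436767578125, -0.9495735168457031), (84.38638305664062, 85.14229583740234), 0.21550330519676208)
```

View pics/c5.png

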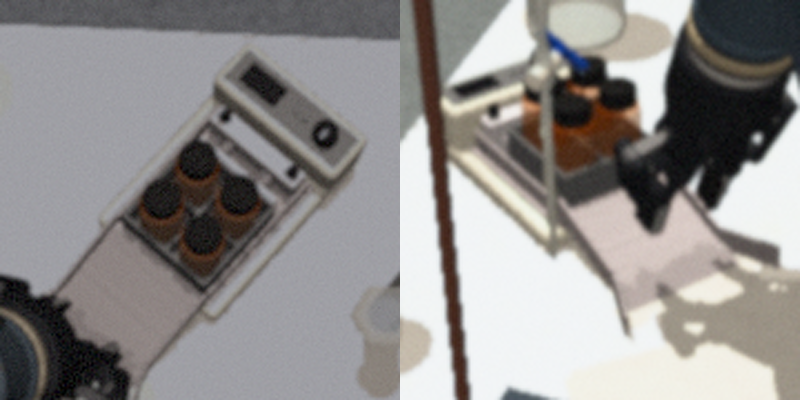

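The crate sits flat behind the lip (rim centre s = 42.7 mm, yaw 0.2°) against the bar, with the bottles upright. The gripper is clear.

```bash
python3 -c "
from station import manip
print(manip.sign_off())"
```

```text
the job is handed in; nothing more can be done
None
```

The crate is trapped flat and square behind the lip against the clamp bar with all four bottles standing, no force reading passed 13 N, the bystanders were not touched, and the job was handed in at about 17 s.

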